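# Unhook the cordless screwdriver past the sprung keeper and park it in its holder

### The job

Take the blue cordless screwdriver off the yellow hook of the tool stand and stand it upright, fully home, in the empty bench holder. Hold it by its steel bail and use the bail itself to press the hook's sprung keeper back before lifting it out; work by feel, do not force or wrench the hook and do not touch the stand or keeper with the gripper. Lower the screwdriver into the holder, do not drop it or slam it down, and leave the other tools where they are.

Things in the scene. Friction and masses are not known exactly. Their poses are not given: they have to be found in the camera images.
- driver: Loose cordless in-line screwdriver, blue with black bands, 0.3 to 0.6 kg, hanging nose down from the hook. Origin: centre of the nose's flat underside; z up its axis. Nose 28 mm diameter, body 39 mm from z = 40 to 150 mm (cap top). On the cap stands a rigid closed steel bail in the body's y-z plane (see bail_bar).
- bail_bar (a point): Centre of the bail's top bar (6 mm round, level, along y), 210 mm above the driver's origin, axes as driver. It joins two upright flat legs 12 mm wide (x), 4 mm thick, at y = -22 and +22 mm (48 mm over their outsides), free down to the cap 60 mm below. Grip both legs from above, fingers straddling the hook, TCP 7 to 10 mm below the bar: the gripper clears the hook's top by 10 mm.
- stand: Fixed tool stand. Origin: centre of the underside of its 180 x 120 x 12 mm base; front is -x, z up. 22 mm square post at x = +66 mm, 252 mm high, carries a yellow plate hook (12 mm thick, in the plane y = 0) reaching to the front. Where the hook is clamped in its slot along x varies by up to 11 mm either way, unmeasured: the hook's and keeper's x values below are nominal and shift together.
- hook_seat (a point): On the stand, axes as the stand, at x = -30, z = 252 mm: on the level seat, under the bar (the hanging bar starts within 1 mm of this x whatever the hook's shift). Seat nominally x = -17 to -45 mm; behind it the plate is cut 12 mm lower. Front wall x = -46 to -52 mm up to z = 266 mm. The hook's arm goes down to z = 232 mm: the bail's loop surrounds it until taken off.
- hook_lip (a point): Nominal tip of the lip that runs from the front wall back over the seat (stand x = -11 mm, z = 261 to 266 mm). A bar lifted straight from the seat strikes it. Push the bar back past it, raise it to a centre height of 272 to 285 mm, then carry it to the front over the lip until the bail is clear of the front wall. The hook bends if the driver bears on it with over 18 N.
- keeper_stop (a point): Nominal bar centre with the keeper on its stop (stand x = -4.5, z = 255 mm). Keeper: sprung steel plate, pin at x = +12, z = 283 mm (hook top 289 mm), hanging behind the bar, tip at x = -15 mm. It swings only back (+x), 3 N at first to 7 N fully back (10 N higher up), then a firm stop, its face upright to z = 270 mm. The bar then has 3.5 mm play to the lip: feel the stop, ease off 1 to 2 mm, lift.
- holder: Empty bench holder, fixed: a black upright cup on a round steel foot of 90 mm diameter. Origin: centre of the foot's underside. Inner floor 8 mm above the bench, inner diameter 48 mm, flaring over the top 15 mm to 60 mm at the rim, rim 68 mm above the bench.
- holder_used: A second, identical bench holder, fixed, occupied by the red-handled nut driver. The two holders may be in either place.
- nutdriver: Loose stubby nut driver standing handle down in the occupied holder: red handle 36 mm in diameter, short steel shaft upwards, 106 mm tall (its top is 114 mm above the bench). Origin: centre of its underside. Leave alone.
- screwdriver: Loose screwdriver with red handle, 180 mm long, lying on the bench. Leave alone.
- cutters: Loose side cutters with yellow handles, about 135 x 56 mm, 12 mm high, lying on the bench. Leave alone.
Not all that is in view belongs to the job. There is more than one size of the driver; the job needs the larger. What is shaped like the holder but turquoise is not meant.

How it is judged (in metres and radians):
On the way:
1. the screwdriver is off the hook: its bail is in front of the hook and touches the stand no more (x of driver in the frame of stand below -0.07 m and contact force between driver and stand below 0.1 N and height (world z) of driver above 0.05 m), for 0.1 s.
At the end, for the whole second after the job is handed in: The blue screwdriver stands nose down in the empty holder, released and at rest, its underside within 5 mm of the holder's inner floor and within 12 mm of its centre, leaning less than 0.15 rad; nut driver, red screwdriver and cutters are within 15 mm of where they started (horizontal distance between driver and holder below 0.012 m and height (world z) of driver between 0.003 and 0.013 m and angle between driver's own z axis and vertical below 0.15 rad and linear speed of driver below 0.02 m/s and distance of each of nutdriver, screwdriver, cutters from where it was at the start of the episode below 0.015 m); the robot touches nothing.
It fails at once if the screwdriver, once moved by more than 5 mm, bears on the hook or stand with more than 18 N (or with more than 60 N at any time) (contact force between driver and stand above 60 N or (contact force between driver and stand above 18 N and distance of driver from where it was at the start of the episode above 0.005 m)).
It fails at once if the gripper or arm touches the stand, hook or keeper (over 2 N) (contact force between any of the fingers, the arm and stand above 2 N).
It fails at once if the screwdriver is dropped or slammed to the bottom of the holder (over 0.35 m/s in the last 20 mm) (horizontal distance between driver and holder below 0.03 m and height (world z) of driver below 0.028 m and linear speed of driver above 0.35 m/s).
It fails at once if the screwdriver is let go of over the holder before it is down (more than 20 mm above the floor of the cup) (horizontal distance between driver and holder below 0.03 m and height (world z) of driver above 0.028 m and contact force between the fingers and driver below 0.1 N).
It fails at once if nut driver, red screwdriver or cutters moved by more than 30 mm (distance of any of nutdriver, screwdriver, cutters from where it was at the start of the episode above 0.03 m).
It also fails if it takes over 64 s, if anything falls off the work surface, if the arm or the gripper's body presses on something with over 40 N, if the wrist force passes 120 N, or if a joint passes its speed limit or range.

### The arm

A 6-joint arm with a two-finger parallel gripper is mounted at the origin on the work surface. World frame = base frame: x ahead of the robot, y to its left, z up, the work surface at z = 0. Lengths are in m, angles in degrees, forces in N, time in s.
With the tool pointing down it reaches from about 0.4 to 0.825 m from the base axis. Payload 7 kg.
Tool frame: the origin (TCP) lies between the finger pads, 19 mm behind the fingertips; this is the grasp point; z points along the fingers, y is the line along which they close (so a half turn about z gives the same grasp; the last joint's range is limited). The gripper opens to 88 mm and grips with 3 to 60 N. Pads are 19 mm wide; open, the fingers measure 130 mm over their backs; the gripper's body (78 mm by 193 mm) begins 47 mm behind the grasp point.
Start: joints at [-57.92, 20.546, 0.682, 0, -70.136, -16.507], TCP at [0.181, -0.65, 0.245] pointing down, gripper open.
Joint ranges: [-176.03, 176.03], [-82.01, 121.73], [-58.28, 71.71], [-173.87, 95.51], [-174.79, -0.11], [-173.66, 173.66]. Speed limits (degrees/s): [136.94, 136.94, 172.46, 180, 180, 180].

### API

Orientations are given as [roll, pitch, yaw] about the fixed x, y, z axes, in that order (R = Rz(yaw) Ry(pitch) Rx(roll)).
In Python, from plant import r, viewer, recognise, outline_of, pinpoint gives the robot as it stands.
- The arm moves only by the tool move_arm, never from a script. Its argument "targets" is a list of rows, each a list of 2 entries, a list of its own where there are three numbers: the shift along the tool's x, y, z in cm, then the turn, a rotation vector about the tool's x, y, z in rad. A call has 1 to 5 rows; each row is the pose to reach, as a shift and turn from the pose commanded when the call began, along the tool's axes at that moment; what a row does not reach only later rows make up. A row lasts 1/8 s, in which the tool goes at most 62.5 mm and 10.7 degrees, less where a joint would pass 70% of its speed; a pose out of reach is approached as far as the arm can. A call with a gripper value outside its range is refused whole. "jaw" is the finger opening in cm, from 0 to 8.76, set as the call begins (left out, the last holds). The fingers move at their own pace and stop on an object; "squeeze" is the grip in N (left out, the last holds). Time passes only in rows, so rows that repeat a pose let the fingers close. It gives the time, the measured TCP pose, the force, the opening and the grip force at its end, in the units of the state.
- r.get_state(): the state, without advancing time (a new reading comes with each control period).
- viewer.capture(name): name is "side" or "top"; returns a dict with "image" (480x640x3 uint8, blue, green, red), "intrinsics" (3x3 intrinsics, pixels), "D" ([k1, k2, p1, p2, k3] as OpenCV has them; the pictures are not rectified), "camera_from_world" (4x4, takes a point from world to camera coordinates). Camera axes: x right, y up, looking along -z (the intrinsics and any distortion apply to the point x, -y, -z); pixel columns grow to the right and rows downward; lengths in m; the calibration is good to about 2 mm. A picture is of the moment at which its call begins. There is no depth.
- r.close_job(): hands the job in; it is judged then, once.
Trained networks look in the newest picture that a camera, given by its name, has taken for a name from the list of things; names that differ only in an ending like _2 or _b are one class to them, and where a whole thing is asked for, a point or a joint stands for the part that bears it (a point fixed in the world has none). Each returns a list of dicts, best first, with "score" (0 to 1); they miss things now and then, are a little off and sometimes report something else, mostly with a low value. They report only what shows in the picture. A call takes as long as a camera call. They do not tell look-alikes from the thing itself.
- recognise(label, camera): "box" ([left, top, right, bottom] in pixels, round what is visible of it).
- outline_of(label, camera): "mask" (480x640 bool, what is visible of it) and "box" ([left, top, right, bottom] in pixels, round what is visible of it).
- pinpoint(label, camera): "location" ([row, column] in pixels: a listed point, or the origin of a listed thing).
The state is a dict: "time_s": time; "joints": joint angles; "qd": joint speeds; "joint_torque": joint torques, N m; "tcp_pos": TCP position; "eef_rot": TCP orientation; "contact_force": force on the tool from outside, world axes, zero at the start; "moment": the same for the moment, N m; "gripper_width": finger opening in m; "gripper_force": force on a finger pad.
Only numpy, scipy, OpenCV 4.12 (cv2) and the standard library are available. Lean on these libraries where they do the work, as an engineer would, in place of code of your own. Each camera call takes 0.05 s, during which the arm holds its last target. There are 200 camera calls.

## Working session

There is one attempt and no reset: what is moved stays moved. The work goes in short steps, Python scripts to look and compute and a tool call to move; the robot and the scene stay as the last step left them, time stands still between calls to the robot, and variables do not carry over. Pictures are saved under pics/ and viewed, at most 10 in all, crops included, and the job is handed in when it is done.

Besides the shell and the picture viewer there is one more tool, called after "Request:" as a command line: name --argument value ..., lists and objects as JSON in quotes. move_arm: Moves the arm, as the interface text tells. Its arguments: {"type":"object","properties":{"targets":{"type":"array","items":{"type":"array"}},"jaw":{"type":"number"},"squeeze":{"type":"number"}},"required":["targets"]}

```bash
mkdir -p pics; ls; cat > h.py <<'E'
import numpy as np, cv2
from plant import r, viewer, recognise, outline_of, pinpoint
def ray(c,rc):
    M=np.array(c["camera_from_world"]);K=np.array(c["intrinsics"]);D=np.array(c["D"])
    u=cv2.undistortPoints(np.array([[[rc[1],rc[0]]]],float),K,D)[0,0]
    d=M[:3,:3].T@np.array([u[0],-u[1],-1.]);o=-M[:3,:3].T@M[:3,3]
    return o,d/np.linalg.norm(d)
def atz(c,rc,z):
    o,d=ray(c,rc);return o+d*(z-o[2])/d[2]
def tri(a,b):
    (o,d),(p,e)=a,b
    s=np.linalg.lstsq(np.c_[d,-e],p-o,rcond=None)[0]
    A,B=o+d*s[0],p+e*s[1];return (A+B)/2,np.linalg.norm(A-B)
def proj(c,P):
    M=np.array(c["camera_from_world"]);q=np.atleast_2d(P)@M[:3,:3].T+M[:3,3]
    q=q*[1,-1,-1]
    return cv2.projectPoints(q,np.zeros(3),np.zeros(3),np.array(c["intrinsics"]),np.array(c["D"]))[0][:,0]
E
python3 - <<'E'
from h import *
np.set_printoptions(precision=4,suppress=True)
cs={n:viewer.capture(n) for n in("side","top")}
for n,c in cs.items():
    cv2.imwrite(f"pics/{n}0.png",c["image"]); print(n,ray(c,(240,320)))
for l in["driver","bail_bar","stand","hook_seat","hook_lip","keeper_stop","holder","nutdriver"]:
    for n in cs:
        print(l,n,[(np.round(p["location"],1).tolist(),round(p["score"],2)) for p in pinpoint(l,n)])
E
```

```text
pics
side (array([0.2383, 0.6404, 0.6803]), array([ 0.3701, -0.7459, -0.5538]))
top (array([ 0.5433, -0.0601,  0.8599]), array([ 0.1059, -0.0177, -0.9942]))
driver side [([438.7, 345.9], 0.96), ([376.9, 266.3], 0.86), ([256.5, 240.8], 0.23)]
driver top [([345.9, 193.2], 0.81), ([267.5, 199.3], 0.56), ([258.0, 192.3], 0.38)]
bail_bar side [([259.9, 255.9], 0.8), ([367.8, 351.8], 0.64)]
bail_bar top [([257.6, 158.5], 0.96), ([354.3, 164.6], 0.75), ([250.8, 144.7], 0.21)]
stand side [([300.4, 357.3], 0.6), ([403.9, 252.3], 0.57)]
stand top [([251.4, 193.6], 0.61)]
hook_seat side [([262.6, 254.8], 0.55)]
hook_seat top [([260.6, 162.9], 0.83)]
hook_lip side [([259.0, 240.4], 0.67)]
hook_lip top [([250.1, 144.5], 0.9)]
keeper_stop side [([265.0, 236.2], 0.58)]
keeper_stop top [([286.1, 352.0], 0.32)]
holder side [([298.4, 354.2], 0.65), ([319.5, 430.1], 0.62)]
holder top [([362.5, 350.5], 0.93), ([283.0, 353.0], 0.6)]
nutdriver side []
nutdriver top [([323.9, 447.6], 0.9)]
```

View pics/side0.png

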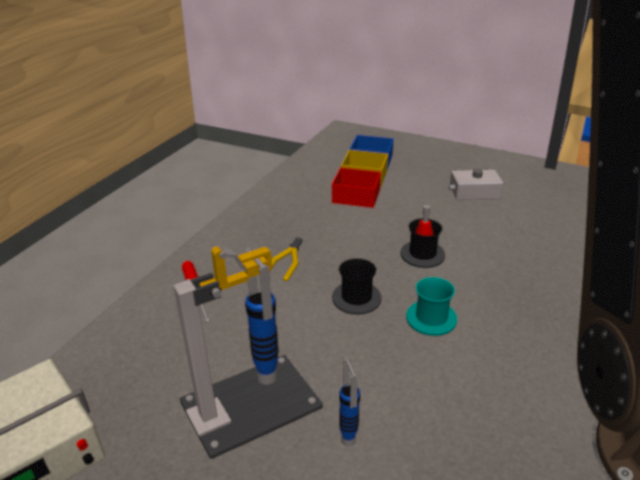

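View pics/top0.png

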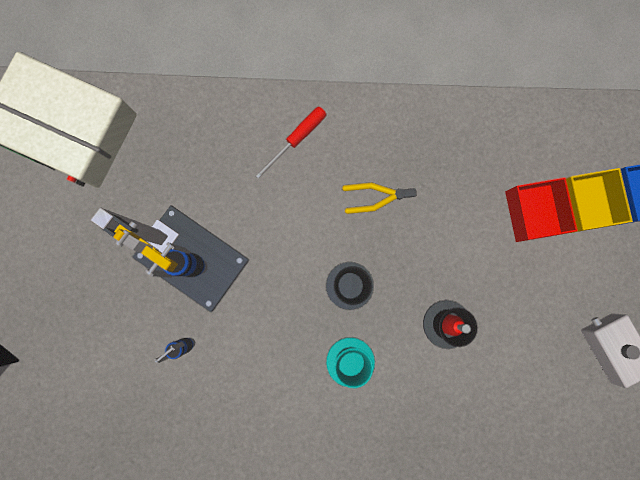

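The side view shows the large blue driver hanging on the yellow hook at about (262,340). The look-alike is the small blue driver at (348,415). For the holder, the empty black cup is at (357,285), the turquoise decoy at (432,305) and the occupied cup at (425,243). In the top view these are the hook driver (180,262), small driver (178,348), empty cup (350,285), turquoise (350,362) and occupied cup (450,325). I choose the hook driver and the cup at top (350,285), and check both in a crop.

```bash
python3 - <<'E'
from h import *
np.set_printoptions(precision=4,suppress=True)
cs={n:viewer.capture(n) for n in("side","top")}
T,S=cs["top"],cs["side"]
a=cv2.resize(T["image"][190:320,80:260],(800,578),interpolation=cv2.INTER_CUBIC);cv2.imwrite("pics/ctop.png",a)
a=cv2.resize(S["image"][230:460,165:365],(522,600),interpolation=cv2.INTER_CUBIC);cv2.imwrite("pics/cside.png",a)
def t(a,b): return tri(ray(S,a),ray(T,b))
print("bar",t((259.9,255.9),(257.6,158.5)));print("seat",t((262.6,254.8),(260.6,162.9)))
print("lip",t((259,240.4),(250.1,144.5)));print("driver",t((376.9,266.3),(258,192.3)),t((376.9,266.3),(267.5,199.3)))
print("holder",t((298.4,354.2),(283,353)))
print("hold top z0",atz(T,(283,353),0),atz(S,(298.4,354.2),0))
for n,c in cs.items():
  for l in("holder","stand"):
    for o in outline_of(l,n): print(l,n,round(o["score"],2),np.round(o["box"],0))
print("corners",[atz(T,p,.012)[:2] for p in((206,171),(262,248),(311,212))])
print(r.get_state()["contact_force"])
E
```

```text
bar (array([0.5772, 0.1408, 0.2539]), np.float64(0.002328369437607305))
seat (array([0.5767, 0.1385, 0.2478]), np.float64(0.004482781618413389))
lip (array([0.5872, 0.1571, 0.2625]), np.float64(0.0005246034808701662))
driver (array([0.5826, 0.1466, 0.0488]), np.float64(0.0183461448659575)) (array([0.5756, 0.1393, 0.0433]), np.float64(0.0019486234345612219))
holder (array([ 0.5559, -0.1403, -0.0086]), np.float64(0.001507244142670955))
hold top z0 [ 0.5551 -0.1398  0.    ] [ 0.5526 -0.1303  0.    ]
holder side 0.87 [332. 259. 384. 314.]
holder side 0.66 [404. 277. 457. 337.]
holder side 0.16 [174. 246. 324. 457.]
stand side 0.85 [175. 245. 324. 456.]
holder top 0.96 [329. 262. 373. 312.]
holder top 0.8 [325. 336. 379. 391.]
stand top 0.85 [ 93. 202. 248. 314.]
corners [array([0.6892, 0.2045]), array([0.5885, 0.0575]), array([0.4969, 0.1193])]
[-0.5464  0.3105 -0.0734]
```

View pics/ctop.png

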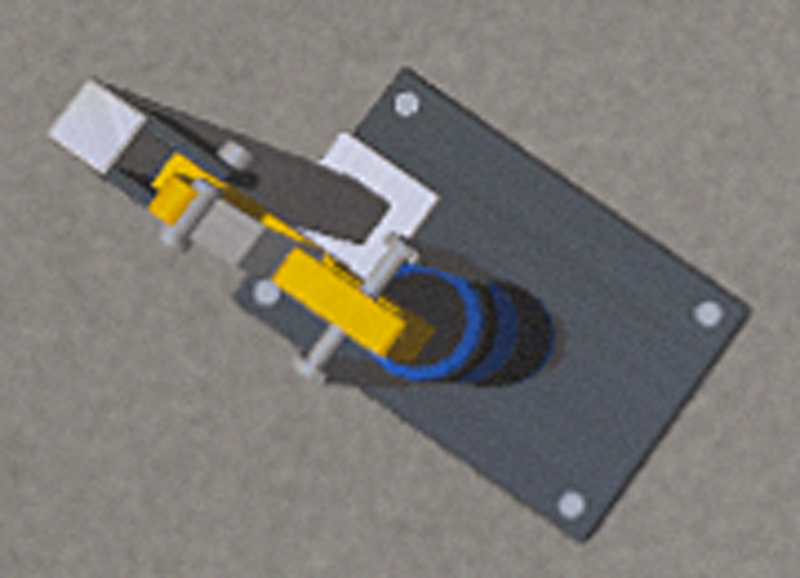

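View pics/cside.png

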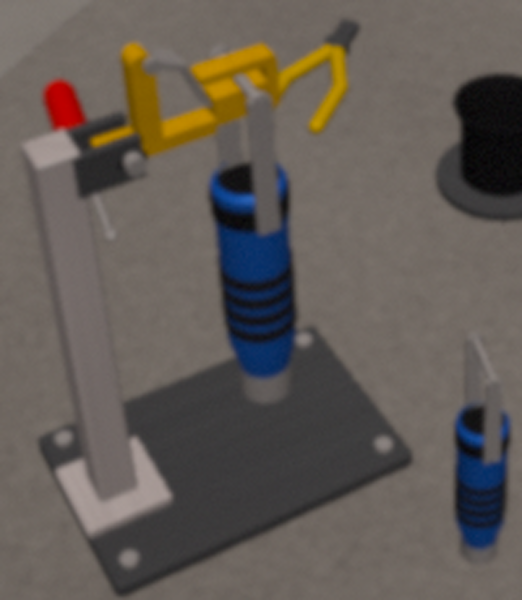

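```bash
python3 - <<'E'
from h import *
np.set_printoptions(precision=4,suppress=True)
T=viewer.capture("top");S=viewer.capture("side")
f=lambda x,y:(190+y*130/578,80+x*180/800)
C=np.array([atz(T,f(*p),.012)[:2] for p in((405,68),(750,305),(583,540),(235,292))])
# corners back: c1(+y or -y?), c4 ; front c2,c3
print(C, C.mean(0), [np.linalg.norm(C[i]-C[(i+1)%4]) for i in range(4)])
ex=(C[0]+C[3]-C[1]-C[2]);yaw=np.arctan2(ex[1],ex[0]);print("yaw stand x",np.degrees(yaw))
ey=np.array([-np.sin(yaw),np.cos(yaw)]);exn=np.array([np.cos(yaw),np.sin(yaw)])
Pw=C.mean(0)
print("seat expected",Pw-0.03*exn)
B=[atz(T,f(*p),.257) for p in((405,248),(308,368))];print("bar ends",B,np.mean(B,0),np.linalg.norm(B[0]-B[1]))
d=(B[0]-B[1]);print("bar dir",np.degrees(np.arctan2(d[1],d[0])))
m=np.mean(B,0)[:2]-Pw;print("bar in stand",m@exn,m@ey)
b=np.array([.5772,.1408])-Pw;print("net bar in stand",b@exn,b@ey)
# lip front wall top: front edge corners of yellow at z .266
L=[atz(T,f(*p),.266)[:2] for p in((405,320),(388,358),(292,250),(274,285))]
for q in L: print("lip pt stand",(q-Pw)@exn,(q-Pw)@ey)
# keeper/hook rear tip
for nm,p in(("post",(98,127)),):
  q=atz(T,f(*p),.252)[:2]-Pw;print(nm,q@exn,q@ey)
# holder rim fits
for c,n in((T,"top"),(S,"side")):
  for o in outline_of("holder",n)[:1]:
    print(n,o["box"])
    (ys,xs)=np.nonzero(o["mask"]);h=cv2.convexHull(np.c_[xs,ys].astype(np.int32))
    from scipy.optimize import minimize
    th=np.linspace(0,6.283,60)
    def cost(v):
        P=[]
        for R,z in((.045,0),(.045,.003),(.032,.068)): P+= [[v[0]+R*np.cos(t),v[1]+R*np.sin(t),z] for t in th]
        q=cv2.convexHull(proj(c,np.array(P)).astype(np.float32))[:,0]
        hh=h[:,0].astype(float)+0
        return sum(min(abs(cv2.pointPolygonTest(q,tuple(map(float,x)),True)),6)**2 for x in hh)
    s=minimize(cost,[.555,-.14],method="Nelder-Mead",options=dict(initial_simplex=[[.555,-.14],[.565,-.14],[.555,-.13]]));print(s.x,s.fun/len(h))
print(proj(T,[[.5433,-.14,0]]))
E
```

```text
[[0.6905 0.2044]
 [0.5949 0.0564]
 [0.4961 0.1207]
 [0.5944 0.2683]] [0.594  0.1625] [np.float64(0.17620894669675158), np.float64(0.11794193901878973), np.float64(0.17741197549577867), np.float64(0.11540309031705838)]
yaw stand x 56.73083321378546
seat expected [0.5775 0.1374]
bar ends [array([0.5941, 0.125 , 0.257 ]), array([0.5579, 0.151 , 0.257 ])] [0.576 0.138 0.257] 0.044556967069609626
bar dir -35.72175708075408
bar in stand -0.03035339349206081 0.0016180952759854428
net bar in stand -0.027308027068912333 0.0021491382727319673
lip pt stand -0.046559136032342636 -0.00462697044555729
lip pt stand -0.04915047551843682 0.007011095475742139
lip pt stand -0.007839222434466973 -0.0025207179468810003
lip pt stand -0.009755444158836757 0.008585198220315874
post 0.06549821401608309 0.0022344587305300964
top [328.2, 260.1, 371.8, 311.1]
[ 0.551  -0.1333] 0.17374372387127637
side [406.4, 278.7, 457.6, 333.2]
[ 0.555 -0.14 ] 36.0
[[352.9624 289.2589]]
```

The crops confirm it: the large driver hangs in the bail on the hook, bar at about top px (160,259), and the hook is shifted back by about 3 mm. Now I compute the approach moves.

```bash
cat >> h.py <<'E'
from scipy.spatial.transform import Rotation as Ro
YAW=56.5; PW=np.array([.594,.1625])
EX=np.array([np.cos(np.radians(YAW)),np.sin(np.radians(YAW))]);EY=np.array([-EX[1],EX[0]])
def st(): return r.get_state()
def go(pos,yawtool=None):
    s=st();R=Ro.from_euler("xyz",s["eef_rot"],degrees=True)
    sh=R.inv().apply(np.array(pos)-s["tcp_pos"])*100
    rv=np.zeros(3)
    if yawtool is not None:
        c=[]
        for k in(0,180):
            G=Ro.from_euler("xyz",[180,0,yawtool+k],degrees=True);c.append((R.inv()*G).as_rotvec())
        print("turn options",np.round(c,3))
    print("shift cm",np.round(sh,2))
def ss():
    s=st();p=np.array(s["tcp_pos"]);q=p[:2]-PW
    f=np.array(s["contact_force"])
    print("t",round(s["time_s"],2),"tcp",np.round(p,4),"rot",np.round(s["eef_rot"],2),"stand xy",np.round([q@EX,q@EY],4),"F stand",np.round([f[:2]@EX,f[:2]@EY,f[2]],2),"w",round(s["gripper_width"],4),"gf",s["gripper_force"],"j",np.round(s["joints"],1))
E
python3 - <<'E'
from h import *
ss(); go([.576,.138,.40],YAW)
E
```

```text
t 1.4 tcp [ 0.1812 -0.6502  0.2454] rot [-180.     -0.   -164.43] stand xy [-0.9056 -0.1043] F stand [ 1.11 -0.29  0.42] w 0.0876 gf 0.0 j [-57.9  20.5   0.7   0.  -70.1 -16.5]
turn options [[-0.     0.     2.427]
 [-0.    -0.    -0.714]]
shift cm [-59.19  65.33 -15.47]
```

Request:
move_arm --targets '[[[0, 0, -15.5], [0, 0, 0]], [[0, 0, -15.5], [0, 0, 0]], [[0, 0, -15.5], [0, 0, 0]], [[-59.2, 65.3, -15.5], [0, 0, -0.714]], [[-59.2, 65.3, -15.5], [0, 0, -0.714]]]' --jaw 8.76

```text
time_s: 2.02
tcp_pos: [0.2375, -0.5375, 0.4]
eef_rot: [180.0, 0.0, -142.7]
contact_force: [1.6, 0.0, 0.6]
gripper_width: 0.0875
gripper_force: 0.0
```

```bash
python3 -c "
from h import *
ss(); go([.576,.138,.40],YAW)"
```

```text
t 2.02 tcp [ 0.2375 -0.5375  0.4   ] rot [ 1.7999e+02  1.0000e-02 -1.4269e+02] stand xy [-0.7805 -0.0891] F stand [ 0.89 -1.34  0.57] w 0.0875 gf 0.0 j [-47.1   8.9   4.7  -0.  -85.8  -5.6]
turn options [[ 0.    -0.     2.807]
 [ 0.     0.    -0.335]]
shift cm [-6.787e+01  3.321e+01  2.000e-02]
```

Request:
move_arm --targets '[[[-67.9, 33.2, 0], [0, 0, -0.335]], [[-67.9, 33.2, 0], [0, 0, -0.335]], [[-67.9, 33.2, 0], [0, 0, -0.335]], [[-67.9, 33.2, 0], [0, 0, -0.335]], [[-67.9, 33.2, 0], [0, 0, -0.335]]]'

```text
time_s: 2.65
tcp_pos: [0.3788, -0.2579, 0.4008]
eef_rot: [-179.9, 0.0, -123.8]
contact_force: [1.5, 0.4, 0.0]
gripper_width: 0.0878
gripper_force: 0.0
```

```bash
python3 -c "
from h import *
ss(); go([.576,.138,.40],YAW)"
```

```text
t 2.65 tcp [ 0.3788 -0.2579  0.4008] rot [-1.7993e+02  3.0000e-02 -1.2375e+02] stand xy [-0.4693 -0.0526] F stand [ 1.13 -1.01  0.  ] w 0.0878 gf 0.0 j [ -9.5  -4.4  -9.2   0.  -85.2 -24.3]
turn options [[ 1.000e-03  2.000e-03  3.137e+00]
 [-1.000e-03  0.000e+00 -4.000e-03]]
shift cm [-43.87   5.6    0.09]
```

Request:
move_arm --targets '[[[-43.9, 5.6, 0], [0, 0, -0.004]], [[-43.9, 5.6, 0], [0, 0, -0.004]], [[-43.9, 5.6, 0], [0, 0, -0.004]], [[-43.9, 5.6, 0], [0, 0, -0.004]], [[-43.9, 5.6, 0], [0, 0, -0.004]]]'

```text
time_s: 3.28
tcp_pos: [0.5183, 0.0221, 0.4009]
eef_rot: [-180.0, 0.1, -123.5]
contact_force: [0.4, -0.9, -0.1]
gripper_width: 0.0875
gripper_force: 0.0
```

```bash
python3 -c "
from h import *
ss(); go([.576,.138,.40],YAW)"
```

```text
t 3.27 tcp [0.5183 0.0221 0.4009] rot [-1.7996e+02  6.0000e-02 -1.2349e+02] stand xy [-0.1589 -0.0144] F stand [-0.5  -0.8  -0.14] w 0.0875 gf 0.0 j [ 24.1   1.9  -3.1   0.  -85.  -57.6]
turn options [[-2.000e-03 -1.000e-03 -3.141e+00]
 [-1.000e-03  1.000e-03  0.000e+00]]
shift cm [-12.85   1.58   0.1 ]
```

Request:
move_arm --targets '[[[-12.9, 1.6, 0], [0, 0, 0]], [[-12.9, 1.6, 0], [0, 0, 0]], [[-12.9, 1.6, 0], [0, 0, 0]], [[-12.9, 1.6, 6], [0, 0, 0]], [[-12.9, 1.6, 7.5], [0, 0, 0]]]'

```text
time_s: 3.9
tcp_pos: [0.5739, 0.1356, 0.322]
eef_rot: [179.8, -0.3, -123.5]
contact_force: [-0.2, -0.2, 0.8]
gripper_width: 0.0873
gripper_force: 0.0
```

```bash
python3 -c "
from h import *
S=viewer.capture('side');T=viewer.capture('top')
a=cv2.resize(S['image'][130:310,140:340],(666,600));b=T['image']
cv2.imwrite('pics/c2.png',a)
ss(); go([.576,.138,.248],YAW)
s=st();print('tip proj',proj(S,[s['tcp_pos']]))"
```

```text
t 4.0 tcp [0.5752 0.1355 0.3246] rot [ 1.7995e+02 -1.5000e-01 -1.2354e+02] stand xy [-0.0329  0.0008] F stand [0.6  0.77 0.07] w 0.0876 gf 0.0 j [ 32.2  10.4  -2.9   0.  -76.9 -65.8]
turn options [[-4.000e-03 -1.000e-03  3.141e+00]
 [ 1.000e-03 -3.000e-03 -1.000e-03]]
shift cm [-0.27  0.06  7.66]
tip proj [[254.61474915 209.47538601]]
```

View pics/c2.png

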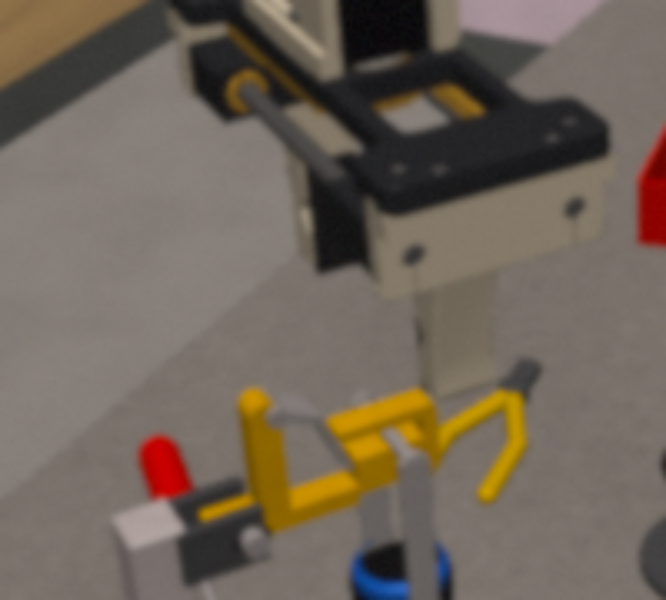

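The gripper sits above the hook: near finger tip at crop (455,390), bail leg top at (410,460). Aligned as computed; I descend partway and check for lag.

Request:
move_arm --targets '[[[-0.2, 0, 2], [0, 0, 0]], [[-0.2, 0, 4], [0, 0, 0]], [[-0.2, 0, 4], [0, 0, 0]], [[-0.2, 0, 4], [0, 0, 0]]]'

```text
time_s: 4.5
tcp_pos: [0.5778, 0.138, 0.2877]
eef_rot: [-179.9, 0.1, -123.5]
contact_force: [0.3, 0.7, 0.8]
gripper_width: 0.0877
gripper_force: 0.0
```

```bash
python3 -c "
from h import *
ss(); go([.577,.1385,.248],YAW)"
```

```text
t 4.5 tcp [0.5778 0.138  0.2877] rot [-1.7989e+02  1.3000e-01 -1.2352e+02] stand xy [-0.0294 -0.    ] F stand [0.75 0.09 0.79] w 0.0877 gf 0.0 j [ 32.3  11.5  -6.3   0.1 -72.1 -65.8]
turn options [[ 4.000e-03  3.000e-03  3.141e+00]
 [-2.000e-03  2.000e-03 -0.000e+00]]
shift cm [0.01 0.1  3.97]
```

Request:
move_arm --targets '[[[0, 0.1, 1.5], [0, 0, 0]], [[0, 0.1, 3], [0, 0, 0]], [[0, 0.1, 4.0], [0, 0, 0]], [[0, 0.1, 4.0], [0, 0, 0]]]'

```text
time_s: 5.0
tcp_pos: [0.5755, 0.1383, 0.244]
eef_rot: [179.9, -0.1, -123.5]
contact_force: [-0.0, -0.7, 0.2]
gripper_width: 0.0875
gripper_force: 0.0
```

Request:
move_arm --targets '[[[0, 0, 0], [0, 0, 0]], [[0, 0, 0], [0, 0, 0]], [[0, 0, 0], [0, 0, 0]], [[0, 0, 0], [0, 0, 0]], [[0, 0, 0], [0, 0, 0]]]' --jaw 4.0 --squeeze 25

```text
time_s: 5.62
tcp_pos: [0.576, 0.1386, 0.2455]
eef_rot: [180.0, 0.0, -123.5]
contact_force: [0.2, 1.0, 1.2]
gripper_width: 0.0476
gripper_force: 25.0
```

```bash
python3 -c "
from h import *
ss()"
```

```text
t 5.62 tcp [0.576  0.1386 0.2455] rot [ 1.8000e+02  1.0000e-02 -1.2352e+02] stand xy [-0.0298  0.0019] F stand [0.93 0.35 1.15] w 0.0476 gf 24.999661445617676 j [ 32.4  12.8 -10.1  -0.  -67.1 -65.9]
```

Request:
move_arm --targets '[[[0, 0, -0.05], [0, 0, 0]], [[0, 0, -0.1], [0, 0, 0]], [[0, 0, -0.15], [0, 0, 0]], [[0, 0, -0.15], [0, 0, 0]], [[0, 0, -0.15], [0, 0, 0]]]' --squeeze 50

```text
time_s: 6.25
tcp_pos: [0.5759, 0.1385, 0.2466]
eef_rot: [180.0, -0.0, -123.5]
contact_force: [-0.0, -0.1, -3.7]
gripper_width: 0.0474
gripper_force: 50.0
```

```bash
python3 -c "
from h import *
ss()"
```

```text
t 6.25 tcp [0.5759 0.1385 0.2466] rot [ 1.7998e+02 -2.0000e-02 -1.2352e+02] stand xy [-0.03    0.0019] F stand [-0.11 -0.02 -3.73] w 0.0474 gf 49.99748647212982 j [ 32.4  12.8 -10.   -0.  -67.2 -65.9]
```

Request:
move_arm --targets '[[[-0.3, 0, 0], [0, 0, 0]], [[-0.6, 0, 0], [0, 0, 0]], [[-0.9, 0, 0], [0, 0, 0]], [[-1.2, 0, 0], [0, 0, 0]], [[-1.2, 0, 0], [0, 0, 0]]]'

```text
time_s: 6.88
tcp_pos: [0.5827, 0.1488, 0.2468]
eef_rot: [180.0, -0.0, -123.5]
contact_force: [0.1, -0.5, -3.5]
gripper_width: 0.0475
gripper_force: 50.0
```

```bash
python3 -c "
from h import *
ss()"
```

```text
t 6.88 tcp [0.5827 0.1488 0.2468] rot [ 180.     -0.   -123.51] stand xy [-0.0176  0.0019] F stand [-0.39 -0.37 -3.54] w 0.0475 gf 49.99766170978546 j [ 32.9  13.6  -8.9  -0.  -67.5 -66.4]
```

Request:
move_arm --targets '[[[-0.2, 0, 0], [0, 0, 0]], [[-0.4, 0, 0], [0, 0, 0]], [[-0.6, 0, 0], [0, 0, 0]], [[-0.8, 0, 0], [0, 0, 0]], [[-0.8, 0, 0], [0, 0, 0]]]'

```text
time_s: 7.5
tcp_pos: [0.5867, 0.155, 0.2466]
eef_rot: [180.0, -0.1, -123.5]
contact_force: [-1.5, -2.5, -4.5]
gripper_width: 0.0476
gripper_force: 50.0
```

```bash
python3 -c "
from h import *
ss()"
```

```text
t 7.5 tcp [0.5867 0.155  0.2466] rot [ 1.7997e+02 -7.0000e-02 -1.2352e+02] stand xy [-0.0103  0.0019] F stand [-2.91 -0.1  -4.53] w 0.0476 gf 49.997395277023315 j [ 33.2  14.2  -8.2  -0.  -67.7 -66.7]
```

Request:
move_arm --targets '[[[-0.1, 0, 0], [0, 0, 0]], [[-0.2, 0, 0], [0, 0, 0]], [[-0.3, 0, 0], [0, 0, 0]], [[-0.3, 0, 0], [0, 0, 0]]]'

```text
time_s: 8.0
tcp_pos: [0.5886, 0.1577, 0.2467]
eef_rot: [180.0, -0.0, -123.5]
contact_force: [-3.0, -3.6, -4.8]
gripper_width: 0.0476
gripper_force: 50.0
```

```bash
python3 -c "
from h import *
ss()"
```

```text
t 8.0 tcp [0.5886 0.1577 0.2467] rot [ 1.7999e+02 -3.0000e-02 -1.2353e+02] stand xy [-0.007   0.0018] F stand [-4.68  0.49 -4.81] w 0.0476 gf 49.997411370277405 j [ 33.3  14.4  -7.9  -0.  -67.8 -66.9]
```

Request:
move_arm --targets '[[[-0.1, 0, 0], [0, 0, 0]], [[-0.2, 0, 0], [0, 0, 0]], [[-0.3, 0, 0], [0, 0, 0]], [[-0.3, 0, 0], [0, 0, 0]]]'

```text
time_s: 8.5
tcp_pos: [0.59, 0.16, 0.2465]
eef_rot: [180.0, -0.1, -123.5]
contact_force: [-3.0, -4.8, -5.1]
gripper_width: 0.0475
gripper_force: 50.0
```

```bash
python3 -c "
from h import *
ss()"
```

```text
t 8.5 tcp [0.59   0.16   0.2465] rot [ 1.7997e+02 -6.0000e-02 -1.2353e+02] stand xy [-0.0043  0.0019] F stand [-5.68 -0.16 -5.11] w 0.0475 gf 49.99723792076111 j [ 33.5  14.6  -7.6  -0.  -67.9 -67. ]
```

Request:
move_arm --targets '[[[-0.05, 0, 0], [0, 0, 0]], [[-0.1, 0, 0], [0, 0, 0]], [[-0.1, 0, 0], [0, 0, 0]], [[-0.1, 0, 0], [0, 0, 0]]]'

```text
time_s: 9.0
tcp_pos: [0.5904, 0.1606, 0.2464]
eef_rot: [180.0, -0.1, -123.5]
contact_force: [-3.4, -5.2, -5.6]
gripper_width: 0.0474
gripper_force: 50.0
```

```bash
python3 -c "
from h import *
ss()"
```

```text
t 9.0 tcp [0.5904 0.1606 0.2464] rot [ 1.7996e+02 -9.0000e-02 -1.2353e+02] stand xy [-0.0036  0.002 ] F stand [-6.22 -0.04 -5.63] w 0.0474 gf 49.99671220779419 j [ 33.5  14.7  -7.5  -0.  -67.9 -67. ]
```

Request:
move_arm --targets '[[[-0.05, 0, 0], [0, 0, 0]], [[-0.1, 0, 0], [0, 0, 0]], [[-0.1, 0, 0], [0, 0, 0]], [[-0.1, 0, 0], [0, 0, 0]]]'

```text
time_s: 9.5
tcp_pos: [0.5908, 0.1613, 0.2463]
eef_rot: [179.9, -0.1, -123.5]
contact_force: [-3.4, -6.2, -6.5]
gripper_width: 0.0476
gripper_force: 50.0
```

```bash
python3 -c "
from h import *
ss()"
```

```text
t 9.5 tcp [0.5908 0.1613 0.2463] rot [ 1.7995e+02 -1.1000e-01 -1.2353e+02] stand xy [-0.0027  0.0021] F stand [-7.07 -0.63 -6.5 ] w 0.0476 gf 49.99654769897461 j [ 33.5  14.7  -7.4  -0.  -67.9 -67.1]
```

Request:
move_arm --targets '[[[-0.05, 0, 0], [0, 0, 0]], [[-0.1, 0, 0], [0, 0, 0]], [[-0.1, 0, 0], [0, 0, 0]], [[-0.1, 0, 0], [0, 0, 0]]]'

```text
time_s: 10.0
tcp_pos: [0.5912, 0.1621, 0.2461]
eef_rot: [179.9, -0.1, -123.5]
contact_force: [-4.1, -6.0, -5.9]
gripper_width: 0.048
gripper_force: 50.0
```

```bash
python3 -c "
from h import *
ss()"
```

```text
t 10.0 tcp [0.5912 0.1621 0.2461] rot [ 1.7994e+02 -1.3000e-01 -1.2354e+02] stand xy [-0.0019  0.0021] F stand [-7.25  0.17 -5.9 ] w 0.048 gf 49.996474385261536 j [ 33.6  14.8  -7.4  -0.  -68.  -67.1]
```

Request:
move_arm --targets '[[[-0.05, 0, 0], [0, 0, 0]], [[-0.1, 0, 0], [0, 0, 0]], [[-0.1, 0, 0], [0, 0, 0]]]'

```text
time_s: 10.38
tcp_pos: [0.5916, 0.1628, 0.246]
eef_rot: [179.9, -0.2, -123.5]
contact_force: [-4.1, -5.1, -7.4]
gripper_width: 0.0477
gripper_force: 50.0
```

```bash
python3 -c "
from h import *
ss()"
```

```text
t 10.38 tcp [0.5916 0.1628 0.246 ] rot [ 1.7992e+02 -1.6000e-01 -1.2354e+02] stand xy [-0.0011  0.0022] F stand [-6.53  0.57 -7.4 ] w 0.0477 gf 49.99615788459778 j [ 33.6  14.9  -7.3  -0.  -68.  -67.1]
```

Request:
move_arm --targets '[[[-0.05, 0, 0], [0, 0, 0]], [[-0.1, 0, 0], [0, 0, 0]], [[-0.1, 0, 0], [0, 0, 0]]]'

```text
time_s: 10.75
tcp_pos: [0.5919, 0.1634, 0.2458]
eef_rot: [179.9, -0.2, -123.6]
contact_force: [-4.1, -6.1, -8.1]
gripper_width: 0.0477
gripper_force: 50.0
```

```bash
python3 -c "
from h import *
ss()"
```

```text
t 10.75 tcp [0.5919 0.1634 0.2458] rot [ 179.91   -0.19 -123.55] stand xy [-0.0004  0.0022] F stand [-7.3   0.06 -8.09] w 0.0477 gf 49.996270537376404 j [ 33.6  15.   -7.2  -0.  -68.1 -67.2]
```

```bash
python3 -c "
from h import *
S=viewer.capture('side')
a=cv2.resize(S['image'][220:390,170:330],(565,600),interpolation=cv2.INTER_CUBIC)
cv2.imwrite('pics/c3.png',a)
ss(); s=st(); print(s['moment'])
m=np.array(s['moment']);print('m stand',m[:2]@EX,m[:2]@EY,m[2])
"
```

```text
t 10.8 tcp [0.592  0.1634 0.2458] rot [ 179.91   -0.19 -123.55] stand xy [-0.0004  0.0022] F stand [-8.51  0.42 -6.63] w 0.0476 gf 49.99625623226166 j [ 33.6  15.   -7.2  -0.  -68.  -67.2]
[-2.30549718  1.63980897 -0.00604661]
m stand 0.09492428368446482 2.8275926300349585 -0.006046610285325268
```

View pics/c3.png

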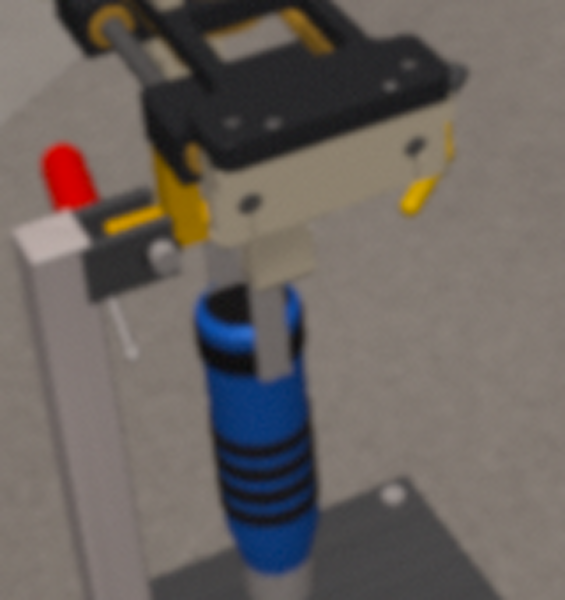

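Picture: the driver hangs upright in the fingers, body at crop (260,420), with the gripper just above the hook's rear upright at (180,190), so the bail isn't slipping. I keep feeling for the stop.

Request:
move_arm --targets '[[[-0.05, 0, 0], [0, 0, 0]], [[-0.1, 0, 0], [0, 0, 0]], [[-0.1, 0, 0], [0, 0, 0]]]'

```text
time_s: 11.18
tcp_pos: [0.592, 0.1635, 0.2458]
eef_rot: [179.9, -0.3, -123.6]
contact_force: [-6.0, -8.3, -6.5]
gripper_width: 0.0472
gripper_force: 50.0
```

```bash
cat >> h.py <<'E'
def avg(n=5):
    F=[]
    for _ in range(n): F.append(r.get_state()["contact_force"]); 
    print(np.round(F,1).tolist())
E
python3 -c "
from h import *
ss();s=st();m=np.array(s['moment']);print('m stand',m[:2]@EX,m[:2]@EY,m[2])"
```

```text
t 11.18 tcp [0.592  0.1635 0.2458] rot [ 179.9    -0.28 -123.56] stand xy [-0.0003  0.0022] F stand [-10.23   0.39  -6.54] w 0.0472 gf 49.99653160572052 j [ 33.6  15.   -7.1   0.  -68.1 -67.2]
m stand 0.05113322430684564 3.7957290703920323 0.010250739278520077
```

Request:
move_arm --targets '[[[0.1, 0, 0], [0, 0, 0]], [[0.2, 0, 0], [0, 0, 0]], [[0.27, 0, 0], [0, 0, 0]], [[0.27, 0, 0], [0, 0, 0]]]'

```text
time_s: 11.68
tcp_pos: [0.5914, 0.1624, 0.2463]
eef_rot: [179.9, -0.1, -123.5]
contact_force: [-4.2, -4.9, -5.6]
gripper_width: 0.0476
gripper_force: 50.0
```

```bash
python3 -c "
from h import *
ss();s=st();m=np.array(s['moment']);print('m stand',m[:2]@EX,m[:2]@EY,m[2])"
```

```text
t 11.68 tcp [0.5914 0.1624 0.2463] rot [ 1.7994e+02 -1.1000e-01 -1.2353e+02] stand xy [-0.0015  0.0021] F stand [-6.39  0.77 -5.64] w 0.0476 gf 49.99688923358917 j [ 33.6  14.8  -7.3  -0.  -68.  -67.1]
m stand 0.265121882073844 2.273163063967243 0.021683700819315678
```

Request:
move_arm --targets '[[[0, 0, -0.2], [0, 0, 0]], [[0, 0, -0.4], [0, 0, 0]], [[0, 0, -0.5], [0, 0, 0]], [[0, 0, -0.5], [0, 0, 0]]]'

```text
time_s: 12.18
tcp_pos: [0.591, 0.162, 0.251]
eef_rot: [179.9, -0.2, -123.5]
contact_force: [-5.0, -6.6, -5.8]
gripper_width: 0.0473
gripper_force: 50.0
```

```bash
python3 -c "
from h import *
ss()"
```

```text
t 12.18 tcp [0.591 0.162 0.251] rot [ 179.91   -0.18 -123.55] stand xy [-0.0021  0.0022] F stand [-8.24  0.55 -5.78] w 0.0473 gf 49.99663710594177 j [ 33.6  14.7  -6.9  -0.  -68.6 -67.1]
```

Request:
move_arm --targets '[[[0, 0, -0.2], [0, 0, 0]], [[0, 0, -0.4], [0, 0, 0]], [[0, 0, -0.5], [0, 0, 0]], [[0, 0, -0.5], [0, 0, 0]]]'

```text
time_s: 12.68
tcp_pos: [0.5906, 0.1616, 0.2558]
eef_rot: [179.9, -0.2, -123.6]
contact_force: [-5.7, -8.2, -7.6]
gripper_width: 0.0476
gripper_force: 50.0
```

```bash
python3 -c "
from h import *
ss()"
```

```text
t 12.68 tcp [0.5906 0.1616 0.2558] rot [ 179.89   -0.25 -123.56] stand xy [-0.0026  0.0023] F stand [-9.94  0.23 -7.63] w 0.0476 gf 49.99664604663849 j [ 33.6  14.5  -6.5  -0.  -69.3 -67.1]
```

Request:
move_arm --targets '[[[-0.05, 0, -0.2], [0, 0, 0]], [[-0.07, 0, -0.4], [0, 0, 0]], [[-0.07, 0, -0.5], [0, 0, 0]], [[-0.07, 0, -0.5], [0, 0, 0]]]'

```text
time_s: 13.18
tcp_pos: [0.5904, 0.1615, 0.2605]
eef_rot: [179.9, -0.4, -123.6]
contact_force: [-7.0, -10.0, -6.3]
gripper_width: 0.0475
gripper_force: 50.0
```

```bash
python3 -c "
from h import *
ss()"
```

```text
t 13.18 tcp [0.5904 0.1615 0.2605] rot [ 179.85   -0.36 -123.57] stand xy [-0.0029  0.0024] F stand [-12.23   0.29  -6.33] w 0.0475 gf 49.99647080898285 j [ 33.6  14.4  -6.1   0.  -69.9 -67.1]
```

Request:
move_arm --targets '[[[-0.03, 0, -0.2], [0, 0, 0]], [[-0.04, 0, -0.4], [0, 0, 0]], [[-0.05, 0, -0.6], [0, 0, 0]], [[-0.05, 0, -0.7], [0, 0, 0]], [[-0.05, 0, -0.7], [0, 0, 0]]]'

```text
time_s: 13.8
tcp_pos: [0.5932, 0.1636, 0.2698]
eef_rot: [-179.9, 0.0, -123.5]
contact_force: [-3.2, -4.0, -1.1]
gripper_width: 0.0476
gripper_force: 50.0
```

```bash
python3 -c "
from h import *
ss()"
```

```text
t 13.8 tcp [0.5932 0.1636 0.2698] rot [-1.7993e+02  3.0000e-02 -1.2352e+02] stand xy [0.0005 0.0013] F stand [-5.05  0.45 -1.11] w 0.0476 gf 49.999122619628906 j [ 33.6  14.1  -5.2   0.1 -70.6 -67.2]
```

Request:
move_arm --targets '[[[0.2, 0, 0], [0, 0, 0]], [[0.4, 0, 0], [0, 0, 0]], [[0.7, 0, 0], [0, 0, 0]], [[1.0, 0, 0], [0, 0, 0]], [[1.0, 0, 0], [0, 0, 0]]]'

```text
time_s: 14.42
tcp_pos: [0.587, 0.1555, 0.2685]
eef_rot: [180.0, -0.0, -123.5]
contact_force: [0.5, 0.5, -4.5]
gripper_width: 0.0479
gripper_force: 50.0
```

```bash
python3 -c "
from h import *
ss()"
```

```text
t 14.43 tcp [0.587  0.1555 0.2685] rot [ 1.7998e+02 -3.0000e-02 -1.2353e+02] stand xy [-0.0097  0.0019] F stand [ 0.71 -0.08 -4.54] w 0.0479 gf 49.99759554862976 j [ 33.2  13.5  -6.2  -0.  -70.4 -66.8]
```

Request:
move_arm --targets '[[[1.2, 0, 0], [0, 0, 0]], [[2.4, 0, 0], [0, 0, 0]], [[3.6, 0, 0], [0, 0, 0]], [[4.8, 0, 0], [0, 0, 0]], [[6.0, 0, 0], [0, 0, 0]]]'

```text
time_s: 15.05
tcp_pos: [0.5537, 0.1049, 0.269]
eef_rot: [-180.0, 0.0, -123.5]
contact_force: [-0.3, -0.9, -4.5]
gripper_width: 0.0479
gripper_force: 50.0
```

Request:
move_arm --targets '[[[2, 0, 0], [0, 0, 0]], [[4, 0, 0], [0, 0, 0]], [[7, 0, 0], [0, 0, 0]], [[10, 0, 0], [0, 0, 0]], [[10, 0, 0], [0, 0, 0]]]'

```text
time_s: 15.68
tcp_pos: [0.4973, 0.0201, 0.2693]
eef_rot: [-180.0, 0.0, -123.6]
contact_force: [0.6, 1.2, -4.5]
gripper_width: 0.0477
gripper_force: 50.0
```

```bash
python3 - <<'E'
from h import *
from scipy.optimize import minimize
S=viewer.capture('side');T=viewer.capture('top')
ss()
for n in("side","top"):
  print(n,[(np.round(p["location"],1).tolist(),round(p["score"],2)) for p in pinpoint("driver",n)])
  for o in outline_of("holder",n)[:3]:
    print(n,round(o["score"],2),np.round(o["box"]))
    b=o["box"]
    if n=="side" and not(325<b[0]<345): continue
    if n=="top" and not(320<b[0]<335 and b[3]<325): continue
    c={"side":S,"top":T}[n]
    ys,xs=np.nonzero(o["mask"]);h=cv2.convexHull(np.c_[xs,ys].astype(np.int32))[:,0].astype(float)
    th=np.linspace(0,6.283,60)
    def cost(v):
        P=[[v[0]+R*np.cos(t),v[1]+R*np.sin(t),z] for R,z in((.045,0),(.045,.003),(.032,.068)) for t in th]
        q=cv2.convexHull(proj(c,np.array(P)).astype(np.float32))
        return sum(min(abs(cv2.pointPolygonTest(q,tuple(x),True)),6)**2 for x in h)
    s=minimize(cost,[.551,-.134],method="Nelder-Mead",options=dict(initial_simplex=[[.551,-.134],[.561,-.134],[.551,-.124]]));print("fit",s.x,s.fun/len(h))
go([.551,-.134,.32])
E
```

```text
t 15.78 tcp [0.4988 0.0216 0.2693] rot [-1.7996e+02  6.0000e-02 -1.2357e+02] stand xy [-0.1701  0.0016] F stand [-0.57 -0.84 -3.75] w 0.0476 gf 49.998217821121216 j [ 25.1   2.8 -18.8   0.  -68.3 -58.6]
side [([439.7, 347.4], 0.87), ([331.8, 351.4], 0.66)]
side 0.85 [404. 278. 458. 335.]
side 0.67 [331. 262. 384. 315.]
fit [ 0.54872395 -0.13218781] 0.1552564403031447
top []
top 0.84 [328. 260. 374. 310.]
fit [ 0.55115386 -0.13324662] 0.10631605809312418
top 0.74 [327. 336. 376. 390.]
shift cm [ 10.19 -12.96  -5.12]
```

Request:
move_arm --targets '[[[0, 0, -2.5], [0, 0, 0]], [[0, 0, -5], [0, 0, 0]], [[2, -3, -6], [0, 0, 0]], [[5, -6.5, -6], [0, 0, 0]], [[8, -10, -6], [0, 0, 0]]]'

```text
time_s: 16.6
tcp_pos: [0.5389, -0.1003, 0.3288]
eef_rot: [-180.0, 0.0, -123.4]
contact_force: [-0.0, 1.0, -4.9]
gripper_width: 0.0476
gripper_force: 50.0
```

Request:
move_arm --targets '[[[1.5, -2, 0], [0, 0, 0]], [[2.2, -3.0, 0], [0, 0, 0]], [[2.2, -3.0, 0], [0, 0, 0]], [[2.2, -3.0, 0], [0, 0, 0]], [[2.2, -3.0, 0], [0, 0, 0]]]'

```text
time_s: 17.23
tcp_pos: [0.551, -0.1337, 0.329]
eef_rot: [-180.0, 0.0, -123.5]
contact_force: [-0.0, 0.4, -4.5]
gripper_width: 0.0476
gripper_force: 50.0
```

```bash
python3 - <<'E'
from h import *
S=viewer.capture('side')
ss();go([.550,-.133,.32])
p=np.array(st()["tcp_pos"])
print([(np.round(q["location"],1).tolist(),round(q["score"],2)) for q in pinpoint("driver","side")],"expect col,row",proj(S,[p+[0,0,-.2005],p+[0,0,-.1405],p+[0,0,-.0605]]))
cv2.imwrite("pics/c4.png",cv2.resize(S["image"][110:350,260:500],(600,600),interpolation=cv2.INTER_CUBIC))
E
```

```text
t 17.27 tcp [ 0.551  -0.1338  0.3291] rot [-1.7998e+02  2.0000e-02 -1.2346e+02] stand xy [-0.2708 -0.1277] F stand [-0.45 -0.25 -3.92] w 0.0477 gf 49.99796748161316 j [  6.1   7.9  -5.4  -0.  -76.7 -39.6]
shift cm [-0.01  0.13  0.91]
[([240.2, 357.0], 0.79), ([439.8, 347.9], 0.7), ([266.7, 238.0], 0.58)] expect col,row [[357.63220167 238.61064737]
 [358.54910378 208.1584543 ]
 [359.81476173 164.32485116]]
```

View pics/c4.png

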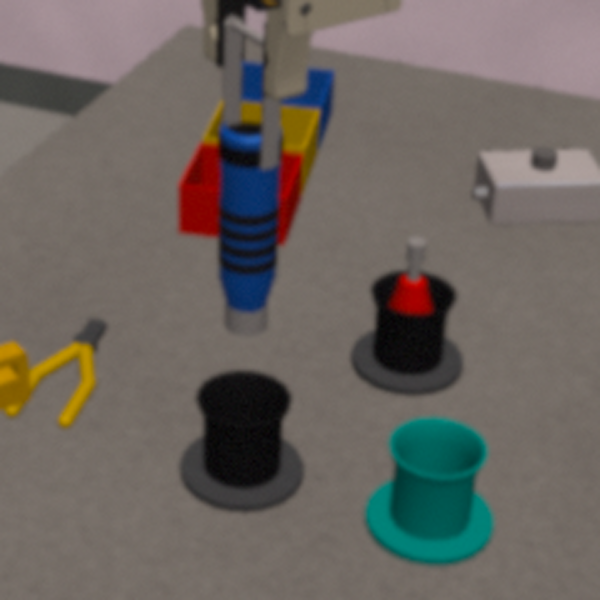

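The picture shows the driver upright with its nose at crop (245,330), directly above the empty black cup (rim at (243,395)). The network's nose pixel matches the expected one within 2 px, so I lower it.

Request:
move_arm --targets '[[[0, 0.1, 1.5], [0, 0, 0]], [[0, 0.1, 3], [0, 0, 0]], [[0, 0.1, 4.5], [0, 0, 0]], [[0, 0.1, 5.5], [0, 0, 0]], [[0, 0.1, 6.5], [0, 0, 0]]]'

```text
time_s: 17.95
tcp_pos: [0.5502, -0.1341, 0.2631]
eef_rot: [180.0, -0.0, -123.5]
contact_force: [0.4, -0.2, -4.8]
gripper_width: 0.0474
gripper_force: 50.0
```

Request:
move_arm --targets '[[[0, 0, 0.8], [0, 0, 0]], [[0, 0, 1.6], [0, 0, 0]], [[0, 0, 2.4], [0, 0, 0]], [[0, 0, 3.2], [0, 0, 0]], [[0, 0, 3.2], [0, 0, 0]]]'

```text
time_s: 18.58
tcp_pos: [0.5498, -0.134, 0.2311]
eef_rot: [179.9, -0.0, -123.5]
contact_force: [0.5, 0.0, -4.1]
gripper_width: 0.0476
gripper_force: 50.0
```

```bash
python3 -c "
from h import *
ss()"
```

```text
t 18.57 tcp [ 0.5498 -0.134   0.2311] rot [ 1.7994e+02 -4.0000e-02 -1.2352e+02] stand xy [-0.2716 -0.1268] F stand [ 0.32 -0.43 -4.12] w 0.0476 gf 49.99810874462128 j [  6.1  10.9 -14.5  -0.  -64.6 -39.6]
```

No contact so far; about 22 mm remains.

Request:
move_arm --targets '[[[0, 0, 0.4], [0, 0, 0]], [[0, 0, 0.8], [0, 0, 0]], [[0, 0, 1.2], [0, 0, 0]], [[0, 0, 1.6], [0, 0, 0]], [[0, 0, 1.8], [0, 0, 0]]]'

```text
time_s: 19.2
tcp_pos: [0.5501, -0.134, 0.2135]
eef_rot: [180.0, -0.0, -123.5]
contact_force: [0.2, -0.6, -3.7]
gripper_width: 0.0477
gripper_force: 50.0
```

Request:
move_arm --targets '[[[0, 0, 0.1], [0, 0, 0]], [[0, 0, 0.2], [0, 0, 0]], [[0, 0, 0.3], [0, 0, 0]], [[0, 0, 0.4], [0, 0, 0]], [[0, 0, 0.4], [0, 0, 0]]]'

```text
time_s: 19.82
tcp_pos: [0.5502, -0.134, 0.2098]
eef_rot: [180.0, -0.0, -123.5]
contact_force: [-0.1, -0.9, -4.7]
gripper_width: 0.0475
gripper_force: 50.0
```

```bash
python3 -c "
from h import *
ss()"
```

```text
t 19.82 tcp [ 0.5502 -0.134   0.2098] rot [ 180.     -0.   -123.52] stand xy [-0.2714 -0.1271] F stand [-0.77 -0.43 -4.66] w 0.0475 gf 49.998019337654114 j [  6.1  11.9 -16.2  -0.  -61.9 -39.6]
```

Request:
move_arm --targets '[[[0, 0, 0.1], [0, 0, 0]], [[0, 0, 0.2], [0, 0, 0]], [[0, 0, 0.25], [0, 0, 0]], [[0, 0, 0.25], [0, 0, 0]]]'

```text
time_s: 20.32
tcp_pos: [0.5504, -0.1341, 0.2087]
eef_rot: [-179.9, 0.0, -123.5]
contact_force: [-2.7, 2.1, 6.1]
gripper_width: 0.0478
gripper_force: 50.0
```

```bash
python3 -c "
from h import *
ss()"
```

```text
t 20.32 tcp [ 0.5504 -0.1341  0.2087] rot [-1.7993e+02  1.0000e-02 -1.2349e+02] stand xy [-0.2714 -0.1274] F stand [0.3  3.38 6.13] w 0.0478 gf 50.00336050987244 j [  6.1  11.9 -16.4   0.  -61.7 -39.6]
```

Floor reached at the expected height. Release and retreat.

Request:
move_arm --targets '[[[0, 0, -0.05], [0, 0, 0]], [[0, 0, -0.1], [0, 0, 0]], [[0, 0, -0.1], [0, 0, 0]]]' --squeeze 10

```text
time_s: 20.7
tcp_pos: [0.5507, -0.1341, 0.2087]
eef_rot: [-179.9, 0.0, -123.5]
contact_force: [-0.7, 0.2, 2.0]
gripper_width: 0.0478
gripper_force: 10.0
```

Request:
move_arm --targets '[[[0, 0, 0], [0, 0, 0]], [[0, 0, 0], [0, 0, 0]], [[0, 0, 0], [0, 0, 0]], [[0, 0, 0], [0, 0, 0]], [[0, 0, 0], [0, 0, 0]]]' --jaw 8.0

```text
time_s: 21.32
tcp_pos: [0.5502, -0.134, 0.2083]
eef_rot: [180.0, 0.0, -123.5]
contact_force: [-0.6, -0.0, -0.8]
gripper_width: 0.0796
gripper_force: 0.0
```

Request:
move_arm --targets '[[[0, 0, -1.5], [0, 0, 0]], [[0, 0, -3.5], [0, 0, 0]], [[0, 0, -7], [0, 0, 0]], [[0, 0, -11], [0, 0, 0]], [[0, 0, -15], [0, 0, 0]]]'

```text
time_s: 21.95
tcp_pos: [0.55, -0.1341, 0.361]
eef_rot: [-179.9, 0.0, -123.5]
contact_force: [1.2, 0.5, -0.7]
gripper_width: 0.08
gripper_force: 0.0
```

```bash
python3 - <<'E'
from h import *
S=viewer.capture('side')
ss()
print([(np.round(q["location"],1).tolist(),round(q["score"],2)) for l in("bail_bar",) for q in pinpoint(l,"side")],"expect",proj(S,[[.5502,-.134,.218]]))
cv2.imwrite("pics/c5.png",cv2.resize(S["image"][110:350,260:500],(600,600),interpolation=cv2.INTER_CUBIC))
E
```

```text
t 22.0 tcp [ 0.5518 -0.1349  0.3671] rot [-179.51    0.19 -123.49] stand xy [-0.2713 -0.1289] F stand [ 0.39 -2.27  6.85] w 0.0798 gf 0.0 j [  6.1   6.9  -1.8   0.2 -80.8 -39.6]
[([368.9, 350.7], 0.88), ([191.5, 360.0], 0.75)] expect [[359.50130653 192.54289129]]
```

View pics/c5.png

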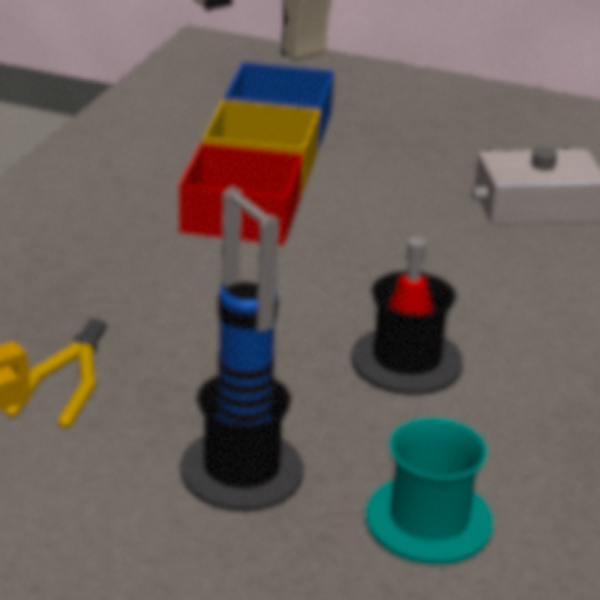

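The driver stands upright in the black cup (crop (245,400)), its bail bar within about 1 px of the expected spot, and the gripper is clear. I let the arm settle, then hand in.

Request:
move_arm --targets '[[[0, 0, 0], [0, 0, 0]], [[0, 0, 0], [0, 0, 0]], [[0, 0, 0], [0, 0, 0]], [[0, 0, 0], [0, 0, 0]]]'

```text
time_s: 22.55
tcp_pos: [0.5501, -0.134, 0.3579]
eef_rot: [180.0, -0.0, -123.5]
contact_force: [0.4, -0.2, -0.1]
gripper_width: 0.0802
gripper_force: 0.0
```

```bash
python3 -c "
from h import *
print(r.close_job())"
```

```text
the job is handed in; nothing more can be done
None
```

The large blue screwdriver is off the hook and standing upright, fully home, in the empty black holder; I handed the job in at about 22.6 s, and the hand-in returned no verdict.

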